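# Load and close the tumbling barrel

## Robot

A 6-joint arm with a two-finger parallel gripper is mounted at the origin on the work surface. World frame = base frame: x ahead of the robot, y to its left, z up, the work surface at z = 0. Lengths are in mm, angles in rad, forces in N, time in s.
With the tool pointing down it reaches from about 250 to 800 mm from the base axis. Payload 3.9 kg.
Tool frame: the origin (TCP) lies on the front face of the gripper's body, between the roots of the fingers; the fingertips stand 73 mm ahead of it and the grasp point (between the pads) lies 54 mm ahead of it (env.tcp_to_grasp is the distance from the TCP to the grasp point, in mm); z points along the fingers, y is the line along which they close (so a half turn about z gives the same grasp; the last joint's range is limited). The gripper opens to 85 mm and grips with 20 to 120 N. Pads are 22 mm wide; open, the fingers measure 114 mm over their backs; the gripper's body (76 mm by 85 mm) begins 54 mm behind the grasp point. The pads swing forward as they close: fully open they stand 13 mm farther back than shut.
Start: joints at [1.327, 0.26, -0.138, 1.173, 0, 1.571], TCP at [126.727, 509.466, 303.904] pointing down, gripper open.
Joint ranges: [-2.78, 2.78], [-0.83, 1.72], [-1.28, 1.37], [-1.9, 2.12], [-1.57, 1.48], [-3.14, 3.14]. Speed limits (rad/s): [2.57, 2.57, 3.14, 3.14, 3.14, 3.14].

## Interface

Orientations are given as a unit quaternion [w, x, y, z].
In Python, from workcell import state, vision, env, finder gives the robot as it stands. The module is installed in compiled form; this text tells all that it offers.
- The arm moves only by the tool play_rows, never from a script. Its argument "steps" is a list of rows, each a list of 2 entries, a list of its own where there are three numbers: the shift along the tool's x, y, z in m, then the turn about the tool's z in rad. In form: [[[x, y, z], twist], ...]. A call has 1 to 12 rows; each row shifts and turns the commanded pose from where the row before left it, along the tool's axes as they then stand; what a row does not reach is not made up. A row lasts 1/10 s, in which the tool goes at most 50 mm and 8.59 degrees, less where a joint would pass 70% of its speed; a pose out of reach is approached as far as the arm can. A call is refused whole if a number of a shift passes 0.05 or a number of a turn 0.15, either way. A call with a gripper value outside its range is refused whole. "jaw" is the closure, from -1 (fully open) to 1 (shut), set as the call begins (left out, the last holds). The fingers move at their own pace and stop on an object; "grip_force" is the grip in N (left out, the last holds). Time passes only in rows, so rows that do not move let the fingers close. It gives the time, the measured TCP pose, the force, the opening and the grip force at its end, in the units of the state.
- state(): the state, without advancing time (a new reading comes with each control period).
- vision.snapshot(name): name is "scene" or "top"; returns a dict with "frame" (480x640x3 uint8, red, green, blue), "fx", "fy", "cx", "cy" (pixels), "dist" ([k1, k2, p1, p2, k3] as OpenCV has them; the pictures are not rectified), "rvec" (rotation vector, rad) and "tvec" (3), from world to camera coordinates, as OpenCV has them. Camera axes: x right, y down, z forward; pixel columns grow to the right and rows downward; lengths in mm; the calibration is good to about 2 mm. A picture is of the moment at which its call begins. There is no depth.
- env.hand_in(): hands the job in; it is judged then, once.
Trained networks look in a picture, given as the dict that the camera call returned (one of the last four; its "shot" number tells which), for a name from the list of things; names that differ only in an ending like _2 or _b are one class to them, and where a whole thing is asked for, a point or a joint stands for the part that bears it (a point fixed in the world has none). Each returns a list of dicts, best first, with "confidence" (0 to 1); they miss things now and then, are a little off and sometimes report something else, mostly with a low value. They report only what shows in the picture. A call takes as long as a camera call. They do not tell look-alikes from the thing itself.
- finder.spot_in(target, picture): "rect" ([left, top, right, bottom] in pixels, round what is visible of it).
The state is a dict: "t": time; "joint_pos": joint angles; "qd": joint speeds; "joint_torque": joint torques, N m; "tool_pos": TCP position; "ee_rot": TCP orientation; "wrist_force": force on the tool from outside, world axes, zero at the start; "moment": the same for the moment, N m; "opening": finger opening in mm; "grasp_force": force on a finger pad.
Only numpy, scipy, OpenCV 4.12 (cv2) and the standard library are available. Lean on these libraries where they do the work, as an engineer would, in place of code of your own. Each camera call takes 0.05 s, during which the arm holds its last target. There are 200 camera calls.

## Task

Take the larger of the two silver balls off its wooden rest and lower it gently, without dropping it, into the open tumbling barrel. Then swing the barrel's captive cap on its arm fully over the mouth, up to the stop, and screw it clockwise all the way down. Leave the other loose things on the bench where they are.

Things in the scene. Friction and masses are not known exactly. Their poses are not given: they have to be found in the camera images.
- barrel: Open aluminium tumbling barrel, fixed to a dark wooden base board (190 x 300 x 12 mm). Origin: on the barrel's axis at the bench surface; z up. Outer radius 65 mm, inner radius 60 mm, inner floor at z = 20 mm, rim at z = 78 mm. A steel hinge post (radius 10 mm, 105 mm high) stands on the board at y = +125 mm of this frame.
- barrel_floor (a point): Centre of the barrel's inner floor, 58 mm below the rim.
- barrel_rim (a point): Centre of the barrel's mouth, in the plane of the rim.
- post_top (a point): Top of the hinge post; its vertical axis is the axis of the swing arm.
- swing (a joint): Swing arm carrying the cap: a steel hoop (outer radius 84 mm, 8 mm thick, underside 82 mm above the bench), 125 mm from post axis to cap axis. rad: 0 = cap over the mouth, at a stop; grows as the cap swings away, clockwise from above, to the barrel's -x side (towards the robot); max 2.1. Stiff (0.5 N m), stays where left. Push the hoop's outer edge.
- cap (a joint): Twist of the captive aluminium screw cap (146 mm diameter, turning in the hoop). rad: 0 = fully unscrewed and raised, grows clockwise seen from above, 2.4 = fully down on the barrel. It sinks 5 mm per rad. It takes about 0.1 N m to turn. It can go down only with the arm home over the mouth.
- cap_top (a point): On the cap's axis, at the top of its bar handle. The bar runs across the cap, 120 mm long, 16 mm thick and 26 mm high, standing on the cap's flat top face; the bar can be gripped across its thickness or pushed at its ends.
- bar_end (a point): One end of the bar handle, 60 mm from the cap axis, top edge, middle of its thickness.
- ball_center (a point): Centre of the larger silver ball, 58 mm diameter, 160 g, sitting on a square wooden rest (56 x 56 mm, 14 mm high), so that its centre is 37 mm above the bench.
- small_ball_center (a point): Centre of the smaller silver ball, 43 mm diameter, on an identical rest. Bystander.
- jar: Bystander: closed amber glass jar, 64 mm diameter, 75 mm high. Origin under its centre.
- mallet: Bystander: hammer lying flat.
- graver: Bystander: graver with a handle, like a screwdriver, lying flat.
- disc: Bystander: dark steel disc, 80 mm diameter, 22 mm high.
- block: Bystander: steel bench block 70 x 70 x 22 mm.
- mandrel: Bystander: upright steel ring mandrel on a foot 60 mm in diameter, 140 mm high.
There are look-alikes about, which are no part of the job. What is shaped like the part that bears ball_center but purple or turquoise is not meant.

How it is judged:
By the outcome, as a careful person would: the job done as asked, in the order asked, and still so for the second after the job is handed in, with the robot touching nothing.
It also fails if it takes over 72 s, if anything falls off the work surface, if the arm or the gripper's body presses on something with over 40 N, if the wrist force passes 120 N, or if a joint passes its speed limit or range.

## Working session

There is one attempt and no reset: what is moved stays moved. The work goes in short steps, Python scripts to look and compute and a tool call to move; the robot and the scene stay as the last step left them, time stands still between calls to the robot, and variables do not carry over. Pictures are saved under pics/ and viewed, at most 11 in all, crops included, and the job is handed in when it is done.

Besides the shell and the picture viewer there is one more tool, called after "Request:" in YAML: its name, and indented under it one key for each argument. play_rows: Moves the arm, as the interface text tells. Its arguments: {"type":"object","properties":{"steps":{"type":"array","items":{"type":"array"}},"jaw":{"type":"number"},"grip_force":{"type":"number"}},"required":["steps"]}

```bash
mkdir -p pics
cat > h.py <<'E'
import numpy as np, cv2
from workcell import state, vision, env, finder
def cam(s):
    K=np.array([[s["fx"],0,s["cx"]],[0,s["fy"],s["cy"]],[0,0,1.]]);R,_=cv2.Rodrigues(np.array(s["rvec"],float));return K,np.array(s["dist"],float),R,np.array(s["tvec"],float).reshape(3)
def ray(s,uv):
    K,D,R,t=cam(s);n=cv2.undistortPoints(np.array([[uv]],float),K,D)[0,0]
    return -R.T@t, R.T@np.array([n[0],n[1],1])
def atz(s,uv,z):
    o,d=ray(s,uv);return o+d*(z-o[2])/d[2]
def proj(s,P):
    K,D,R,t=cam(s);return cv2.projectPoints(np.array(P,float).reshape(-1,1,3),np.array(s["rvec"],float),t,K,D)[0].reshape(-1,2)
def save(s,n,crop=None,k=1):
    f=s["frame"][:,:,::-1]
    if crop: l,t,r,b=crop; f=f[t:b,l:r]
    cv2.imwrite("pics/"+n+".png",cv2.resize(f,None,fx=k,fy=k,interpolation=cv2.INTER_CUBIC))
E
python3 - <<'E'
from h import *
for n in ["scene","top"]:
    s=vision.snapshot(n); save(s,n+"0"); o,_=ray(s,(320,240)); print(n,o.round())
    for t in ["ball_center","small_ball_center","barrel","cap","swing","jar","mandrel","disc","block"]:
        for d in finder.spot_in(t,s)[:4]:
            if d["confidence"]>.2:
                l,tp,r,b=d["rect"];print(t,round(d["confidence"],2),np.round(d["rect"]),atz(s,((l+r)/2,(tp+b)/2),37).round())
print(state())
E
```

```text
scene [1076. -588.  915.]
ball_center 0.76 [220. 223. 244. 247.] [ 378. -150.   37.]
ball_center 0.75 [187. 235. 210. 259.] [ 346. -231.   37.]
ball_center 0.71 [154. 271. 185. 292.] [ 378. -342.   37.]
ball_center 0.66 [211. 260. 233. 281.] [ 444. -239.   37.]
small_ball_center 0.72 [288. 148. 366. 198.] [401. 184.  37.]
small_ball_center 0.58 [256. 303. 281. 318.] [ 607. -243.   37.]
barrel 0.64 [277. 149. 402. 286.] [540.  75.  37.]
cap 0.58 [296. 150. 348. 190.] [381. 184.  37.]
cap 0.51 [212. 260. 234. 283.] [ 448. -239.   37.]
swing 0.55 [286. 150. 365. 198.] [398. 178.  37.]
jar 0.65 [360. 289. 393. 330.] [780. -85.  37.]
mandrel 0.79 [392. 242. 417. 295.] [760.  49.  37.]
disc 0.69 [280. 150. 398. 286.] [539.  71.  37.]
disc 0.61 [423. 174. 456. 202.] [671. 339.  37.]
block 0.84 [152. 322. 199. 363.] [ 519. -428.   37.]
top [ 343.  -38. 1346.]
ball_center 0.94 [362. 299. 380. 322.] [ 376. -145.   37.]
ball_center 0.87 [392. 317. 413. 337.] [ 330. -226.   37.]
ball_center 0.83 [432. 299. 453. 326.] [ 365. -334.   37.]
ball_center 0.69 [395. 274. 418. 293.] [ 444. -241.   37.]

[... 458 characters left out ...]
.  37.]
{'t': 1.0, 'joint_pos': array([ 1.32701554e+00,  2.59970146e-01, -1.38084318e-01,  1.17267925e+00,
       -5.74332652e-06,  1.57077374e+00]), 'qd': array([ 0.00175778,  0.00056175, -0.00056946,  0.00046322,  0.00098024,
       -0.000636  ]), 'joint_torque': array([-1.14035568e-04, -4.05618095e+01,  2.54241639e+01,  8.87332390e-04,
       -7.92060519e-05,  9.43366643e-06]), 'tool_pos': array([126.72318251, 509.47982919, 303.92593224]), 'ee_rot': array([6.65740952e-06, 1.21577582e-01, 9.92581931e-01, 3.07265026e-05]), 'wrist_force': array([ 0.04617359, -0.13475227, -0.78257558]), 'moment': array([-0.01184173, -0.00053338, -0.00974404]), 'grasp_force': 0.0, 'opening': 85.25737265346177}
```

View pics/scene0.png

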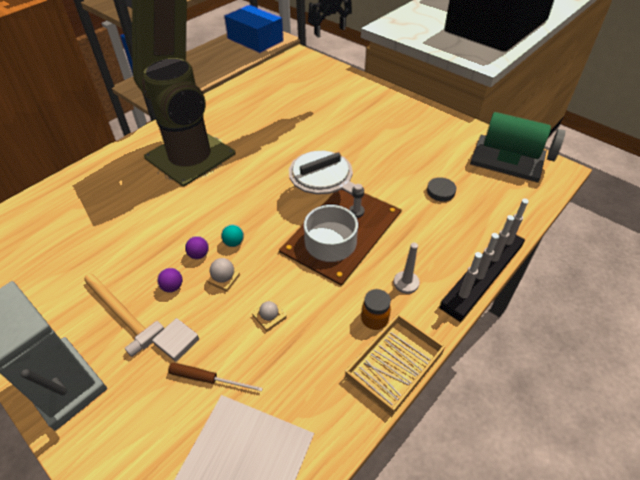

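View pics/top0.png

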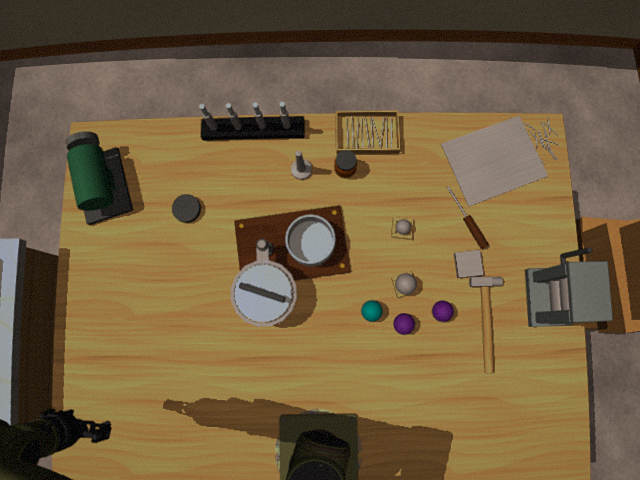

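Silver candidates: the ball at scene (222,271) / top (406,284) and the smaller one at scene (269,311) / top (403,227). Purple and turquoise spheres at top (404,324), (443,311) and (372,311) are look-alikes. The silver ball at top (406,284) is the larger of the two. I'll confirm it in an enlarged crop.

Run:
```python
from h import *
s=vision.snapshot("top"); save(s,"topc",(225,195,425,345),4)
s2=vision.snapshot("scene"); save(s2,"scenec",(200,140,400,290),4)
# triangulate silver ball, two rect centres
for n in ["ball_center","small_ball_center"]:
    A=[d["rect"] for d in finder.spot_in(n,s)];B=[d["rect"] for d in finder.spot_in(n,s2)]
    for a in A:
        for b in B:
            o1,d1=ray(s,((a[0]+a[2])/2,(a[1]+a[3])/2));o2,d2=ray(s2,((b[0]+b[2])/2,(b[1]+b[3])/2))
            M=np.c_[d1,-d2];x=np.linalg.lstsq(M,o2-o1,rcond=None)[0];p,q=o1+x[0]*d1,o2+x[1]*d2
            if np.linalg.norm(p-q)<15: print(n,((p+q)/2).round(1),np.linalg.norm(p-q).round(1),np.round(a),np.round(b))
```

```text
ball_center [ 339.7 -227.6   29.8] 6.6 [394. 313. 413. 335.] [189. 234. 210. 260.]
ball_center [ 445.1 -236.8   35.2] 8.4 [395. 275. 418. 294.] [213. 260. 236. 280.]
ball_center [ 371.7 -149.6   29.9] 2.0 [363. 301. 383. 323.] [220. 223. 242. 248.]
ball_center [ 367.8 -337.6   30.7] 3.6 [432. 298. 454. 325.] [154. 267. 182. 293.]
small_ball_center [ 603.7 -237.8   26.3] 4.0 [394. 220. 410. 231.] [257. 303. 281. 319.]
```

View pics/topc.png

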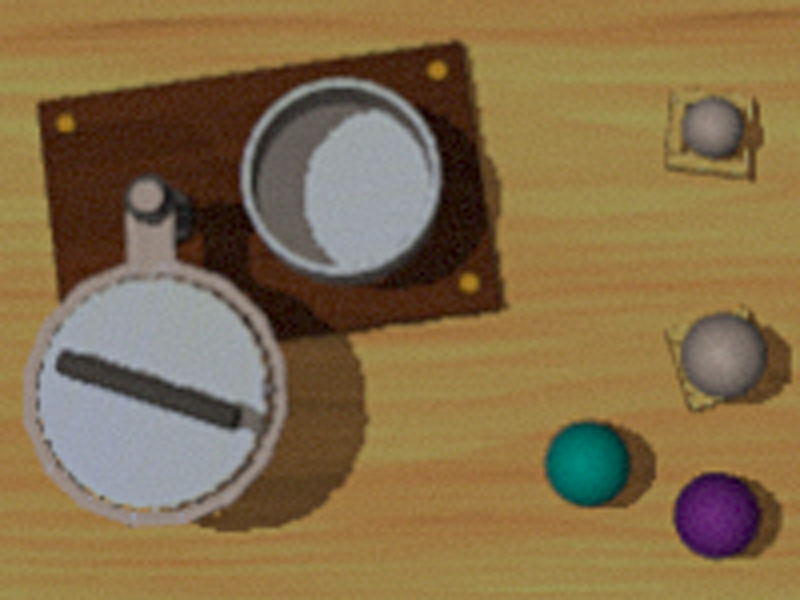

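View pics/scenec.png

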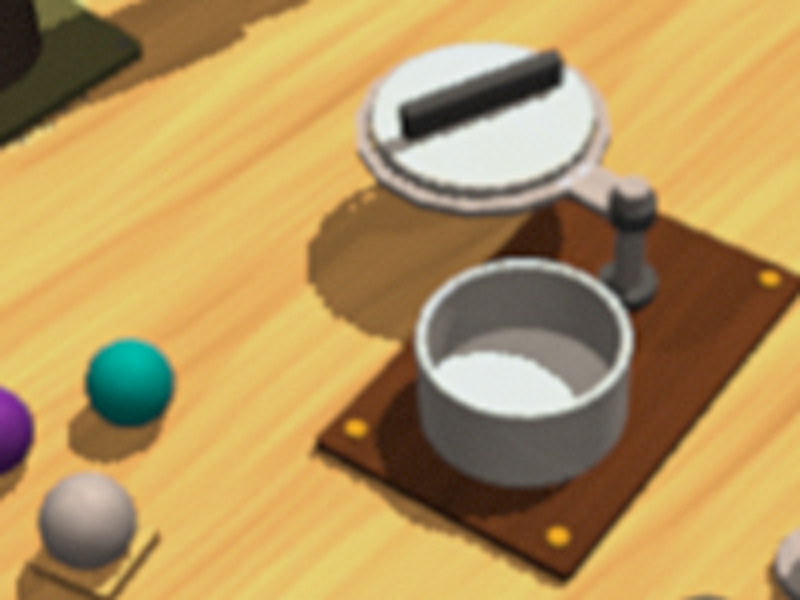

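```bash
cat >> h.py <<'E'
def tri(s1,u1,s2,u2):
    o1,d1=ray(s1,u1);o2,d2=ray(s2,u2);x=np.linalg.lstsq(np.c_[d1,-d2],o2-o1,rcond=None)[0];p,q=o1+x[0]*d1,o2+x[1]*d2
    return ((p+q)/2).round(1),np.linalg.norm(p-q).round(1)
E
python3 - <<'E'
from h import *
s=vision.snapshot("top");s2=vision.snapshot("scene")
T=lambda x,y:(225+(x+.5)/4-.5,195+(y+.5)/4-.5)
S=lambda x,y:(200+(x+.5)/4-.5,140+(y+.5)/4-.5)
print("ball",tri(s,T(723,355),s2,S(88,521)),atz(s,T(723,355),37).round(1),atz(s2,S(88,521),37).round(1))
print("rim",atz(s,T(341.5,179),78).round(1), "scene c", atz(s2,S(525,338),78).round(1))
print("rim edges top",[atz(s,T(*p),78).round(0) for p in[(242,179),(441,179),(341,77),(341,281)]])
print("post",atz(s,T(149,196),105).round(1),tri(s,T(149,196),s2,S(632,190)))
print("hoop",atz(s,T(155.5,393.5),88).round(1),"w",[atz(s,T(*p),90).round(0) for p in[(24,393),(287,393),(155,262),(155,525)]])
print("bar",tri(s,T(60,360),s2,S(555,57)),tri(s,T(239,415),s2,S(406,107)))
for n in (s,s2):  # check rim circle
  pass
E
```

```text
ball (array([ 444.6, -238.4,   38.1]), np.float64(1.8)) [ 445.2 -237.9   37. ] [ 443.2 -238.7   37. ]
rim [560.8  13.7  78. ] scene c [563.7  12.5  78. ]
rim edges top [array([562.,  79.,  78.]), array([560., -51.,  78.]), array([629.,  14.,  78.]), array([494.,  14.,  78.])]
post [546.9 136.1 105. ] (array([546.5, 135.7, 104.1]), np.float64(1.5))
hoop [421.7 133.4  88. ] w [array([423., 218.,  90.]), array([421.,  49.,  90.]), array([506., 134.,  90.]), array([338., 133.,  90.])]
bar (array([439.7, 187.3, 123.6]), np.float64(3.4)) (array([405.8,  76.4, 131.2]), np.float64(1.7))
```

The enlarged crop confirms it: the silver ball at top (406,284) is about 21 px across on its square rest, and the other is about 15 px. The cap is swung aside at about 1.68 rad. Moving above the larger ball.

Request:
play_rows:
  steps:
    - [[-0.0245, -0.0325, 0], 0]
    - [[-0.0245, -0.0325, 0], 0]
    - [[-0.0245, -0.0325, 0], 0]
    - [[-0.0245, -0.0325, 0], 0]
    - [[-0.0245, -0.0325, 0], 0]
    - [[-0.0245, -0.0325, 0], 0]
    - [[-0.0245, -0.0325, 0], 0]
    - [[-0.0245, -0.0325, 0], 0]
    - [[-0.0245, -0.0325, 0], 0]
    - [[-0.0245, -0.0325, 0], 0]
  jaw: -1
  grip_force: 30

```text
t: 2.4
tool_pos: [286.3, 133.5, 304.2]
ee_rot: [0.001, 0.121, 0.993, 0.0]
wrist_force: [1.2, 0.3, -0.1]
opening: 85.4
grasp_force: 0.0
```

Request:
play_rows:
  steps:
    - [[-0.0245, -0.0325, 0], 0]
    - [[-0.0245, -0.0325, 0], 0]
    - [[-0.0245, -0.0325, 0], 0]
    - [[-0.0245, -0.0325, 0], 0]
    - [[-0.0245, -0.0325, 0], 0]
    - [[-0.0245, -0.0325, 0], 0]
    - [[-0.0245, -0.0325, 0], 0]
    - [[-0.0245, -0.0325, 0], 0]
    - [[-0.0245, -0.0325, 0], 0]
    - [[-0.0245, -0.0325, 0], 0]
    - [[0, 0, 0], 0]
    - [[0, 0, 0], 0]

```text
t: 3.6
tool_pos: [445.2, -240.2, 303.4]
ee_rot: [-0.001, 0.122, 0.992, 0.0]
wrist_force: [-0.4, -0.4, 0.1]
opening: 85.6
grasp_force: 0.0
```

```bash
cat >> h.py <<'E'
from scipy.spatial.transform import Rotation as Ro
def go(P):
    s=state();q=s["ee_rot"];R=Ro.from_quat([q[1],q[2],q[3],q[0]]).as_matrix()
    print("t",round(s["t"],2),"tcp",s["tool_pos"].round(1),"q",s["joint_pos"].round(3),"F",s["wrist_force"].round(1),"op",round(s["opening"],1),"gf",round(s["grasp_force"],1))
    print("toolx",R[:,0].round(4),"tooly",R[:,1].round(4),"tool shift mm",(R.T@(np.array(P)-s["tool_pos"])).round(1))
E
python3 -c "
from h import *
go([444.6,-238.2,91])"
```

```text
t 3.6 tcp [ 445.2 -240.2  303.4] q [-0.495  0.228 -0.182  1.161  0.    -0.249] F [-0.4 -0.4  0.1] op 85.6 gf 0.0
toolx [-0.97    0.2429  0.0011] tooly [2.429e-01 9.700e-01 6.000e-04] tool shift mm [  0.9   1.6 212.4]
```

Request:
play_rows:
  steps:
    - [[0.001, 0.0015, 0.03], 0]
    - [[0, 0, 0.04], 0]
    - [[0, 0, 0.04], 0]
    - [[0, 0, 0.04], 0]
    - [[0, 0, 0.03], 0]
    - [[0, 0, 0.02], 0]
    - [[0, 0, 0.0125], 0]
    - [[0, 0, 0], 0]
    - [[0, 0, 0], 0]

```text
t: 4.5
tool_pos: [444.5, -237.0, 91.9]
ee_rot: [-0.0, 0.121, 0.993, 0.0]
wrist_force: [-0.2, 0.3, -0.5]
opening: 85.5
grasp_force: 0.0
```

Request:
play_rows:
  steps:
    - [[0, 0, 0], 0]
    - [[0, 0, 0], 0]
    - [[0, 0, 0], 0]
    - [[0, 0, 0], 0]
    - [[0, 0, 0], 0]
    - [[0, 0, 0], 0]
    - [[0, 0, 0], 0]
    - [[0, 0, 0], 0]
  jaw: 1
  grip_force: 30

```text
t: 5.3
tool_pos: [445.4, -239.0, 93.0]
ee_rot: [0.001, 0.122, 0.993, -0.001]
wrist_force: [-1.2, -1.8, 5.6]
opening: 56.4
grasp_force: 30.6
```

Request:
play_rows:
  steps:
    - [[0, 0, 0], 0]
    - [[0, 0, 0], 0]
    - [[0, 0, 0.003], 0]
    - [[0, 0, 0], 0]
  jaw: -0.8

```text
t: 5.7
tool_pos: [444.4, -237.6, 88.0]
ee_rot: [-0.0, 0.122, 0.993, 0.0]
wrist_force: [0.7, -0.5, -0.5]
opening: 76.8
grasp_force: 0.0
```

Request:
play_rows:
  steps:
    - [[0, 0, 0], 0]
    - [[0, 0, 0], 0]
    - [[0, 0, 0], 0]
    - [[0, 0, 0], 0]
    - [[0, 0, 0], 0]
    - [[0, 0, 0], 0]
    - [[0, 0, 0], 0]
  jaw: 1
  grip_force: 30

```text
t: 6.4
tool_pos: [444.6, -238.8, 88.7]
ee_rot: [-0.0, 0.122, 0.993, -0.001]
wrist_force: [-2.7, -4.2, 2.5]
opening: 56.6
grasp_force: 31.3
```

Run:
```python
from h import *
go([444.6,-238.2,91])
save(vision.snapshot("scene"),"grip",(150,180,310,300),5)
```

```text
t 6.4 tcp [ 444.6 -238.8   88.7] q [-0.492  0.419 -0.532  0.619 -0.002 -0.247] F [-2.7 -4.2  2.5] op 56.6 gf 31.3
toolx [-9.703e-01  2.420e-01 -2.000e-04] tooly [ 0.242   0.9703 -0.0022] tool shift mm [ 0.1  0.6 -2.3]
```

View pics/grip.png

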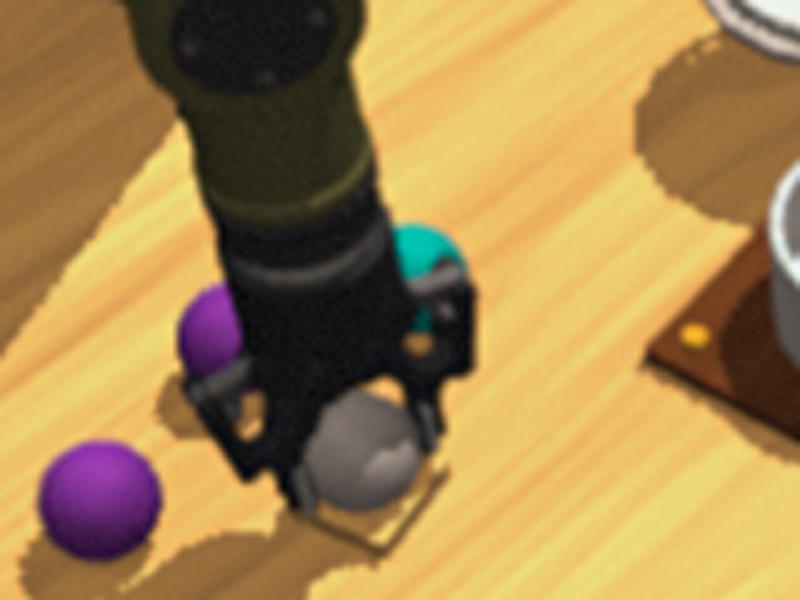

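The fingers hold the silver ball at crop (360,455) on both sides, still on its rest. Lifting.

Request:
play_rows:
  steps:
    - [[0, 0, -0.005], 0]
    - [[0, 0, -0.01], 0]
    - [[0, 0, -0.02], 0]
    - [[0, 0, -0.03], 0]
    - [[0, 0, -0.03], 0]
    - [[0, 0, -0.02], 0]
    - [[0, 0, -0.005], 0]
    - [[0, 0, 0], 0]

```text
t: 7.25
tool_pos: [445.1, -237.7, 209.1]
ee_rot: [0.001, 0.121, 0.993, 0.0]
wrist_force: [0.1, 0.7, -2.6]
opening: 56.5
grasp_force: 32.6
```

Request:
play_rows:
  steps:
    - [[-0.003, 0.013, 0], 0]
    - [[-0.005, 0.025, 0], 0]
    - [[-0.006, 0.032, 0], 0]
    - [[-0.006, 0.032, 0], 0]
    - [[-0.006, 0.032, 0], 0]
    - [[-0.006, 0.032, 0], 0]
    - [[-0.006, 0.032, 0], 0]
    - [[-0.006, 0.032, 0], 0]
    - [[-0.005, 0.025, 0], 0]
    - [[-0.003, 0.013, 0], 0]
    - [[-0.001, 0.005, 0], 0]
    - [[0, 0, 0], 0]

```text
t: 8.45
tool_pos: [561.5, 14.6, 207.5]
ee_rot: [-0.001, 0.121, 0.993, -0.0]
wrist_force: [-0.3, -1.0, -0.8]
opening: 56.3
grasp_force: 32.6
```

Run:
```python
from h import *
go([562,13.2,102])
s=vision.snapshot("scene");save(s,"over",(200,120,420,285),3.6)
```

```text
t 8.45 tcp [561.5  14.6 207.5] q [ 0.026  0.38  -0.223  0.97  -0.     0.269] F [-0.3 -1.  -0.8] op 56.3 gf 32.6
toolx [-0.9706  0.2407  0.0018] tooly [ 2.407e-01  9.706e-01 -8.000e-04] tool shift mm [ -1.   -1.1 105.5]
```

View pics/over.png

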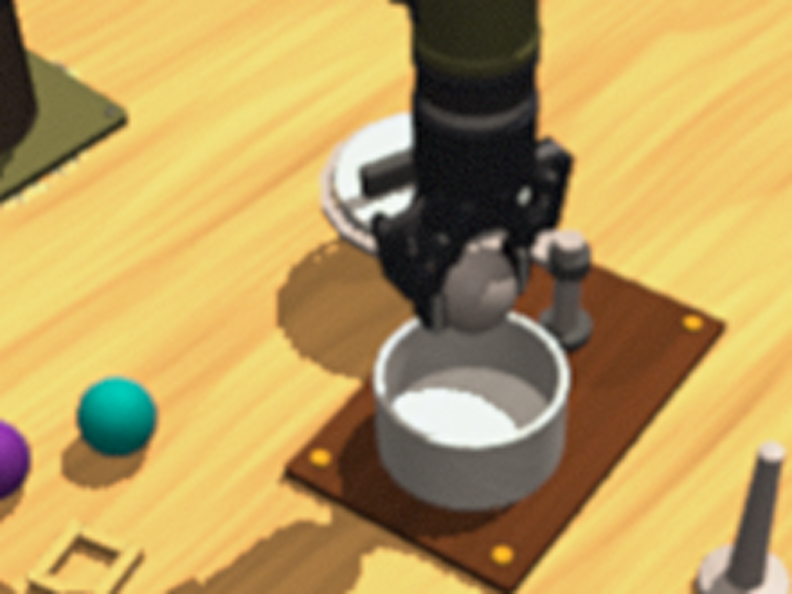

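The ball is held over the mouth, at crop (480,290), and the rest stayed put. Lowering.

Request:
play_rows:
  steps:
    - [[-0.001, -0.001, 0.015], 0]
    - [[0, 0, 0.02], 0]
    - [[0, 0, 0.02], 0]
    - [[0, 0, 0.02], 0]
    - [[0, 0, 0.015], 0]
    - [[0, 0, 0.008], 0]
    - [[0, 0, 0.004], 0]
    - [[0, 0, 0.001], 0]
    - [[0, 0, 0], 0]

```text
t: 9.4
tool_pos: [563.2, 12.8, 106.0]
ee_rot: [0.001, 0.122, 0.993, 0.0]
wrist_force: [-0.6, -0.1, -2.3]
opening: 56.7
grasp_force: 32.6
```

Request:
play_rows:
  steps:
    - [[0, 0, 0.001], 0]
    - [[0, 0, 0.001], 0]
    - [[0, 0, 0], 0]

```text
t: 9.7
tool_pos: [562.9, 13.1, 103.6]
ee_rot: [0.0, 0.122, 0.993, 0.0]
wrist_force: [-0.5, 0.8, -1.9]
opening: 56.3
grasp_force: 32.6
```

Request:
play_rows:
  steps:
    - [[0, 0, 0.001], 0]
    - [[0, 0, 0.001], 0]
    - [[0, 0, 0], 0]

```text
t: 10.0
tool_pos: [563.0, 13.1, 101.6]
ee_rot: [0.0, 0.122, 0.993, 0.0]
wrist_force: [-0.7, 0.2, 0.2]
opening: 56.4
grasp_force: 32.9
```

Request:
play_rows:
  steps:
    - [[0, 0, 0.001], 0]
    - [[0, 0, 0], 0]

```text
t: 10.2
tool_pos: [563.2, 13.0, 101.4]
ee_rot: [0.001, 0.122, 0.993, 0.0]
wrist_force: [-1.3, 0.3, 5.1]
opening: 56.4
grasp_force: 33.3
```

Request:
play_rows:
  steps:
    - [[0, 0, 0], 0]
    - [[0, 0, 0], 0]
    - [[0, 0, 0], 0]
    - [[0, 0, 0], 0]
    - [[0, 0, 0], 0]
  jaw: -0.6

```text
t: 10.7
tool_pos: [562.7, 13.0, 100.3]
ee_rot: [-0.0, 0.122, 0.993, -0.0]
wrist_force: [0.6, -0.4, 0.1]
opening: 68.1
grasp_force: 0.0
```

Request:
play_rows:
  steps:
    - [[0, 0, -0.005], 0]
    - [[0, 0, -0.01], 0]
    - [[0, 0, -0.02], 0]
    - [[0, 0, -0.03], 0]
    - [[0, 0, -0.03], 0]
    - [[0, 0, -0.03], 0]
    - [[0, 0, -0.02], 0]
    - [[0, 0, 0], 0]

```text
t: 11.5
tool_pos: [564.8, 13.1, 249.7]
ee_rot: [0.004, 0.122, 0.993, 0.001]
wrist_force: [0.3, 0.0, 0.4]
opening: 68.5
grasp_force: 0.0
```

Run:
```python
from h import *
s=vision.snapshot("top"); save(s,"rel_top",(225,195,425,345),4)
a=s["frame"];b=vision.snapshot("scene")["frame"]
# side by side: top crop and scene crop
t=cv2.resize(a[195:345,225:365],None,fx=2.8,fy=2.8);c=cv2.resize(b[150:300,260:400],None,fx=2.8,fy=2.8)
cv2.imwrite("pics/rel.png",np.hstack([t,c])[:,:,::-1])
go([440,30,145])
```

```text
t 11.6 tcp [563.   13.  246.1] q [ 0.023  0.353 -0.157  1.059  0.     0.267] F [-0.2 -0.7 -0.1] op 68.4 gf 0.0
toolx [-0.9704  0.2414 -0.0015] tooly [2.414e-01 9.704e-01 5.000e-04] tool shift mm [123.6 -13.3 100.9]
```

View pics/rel.png

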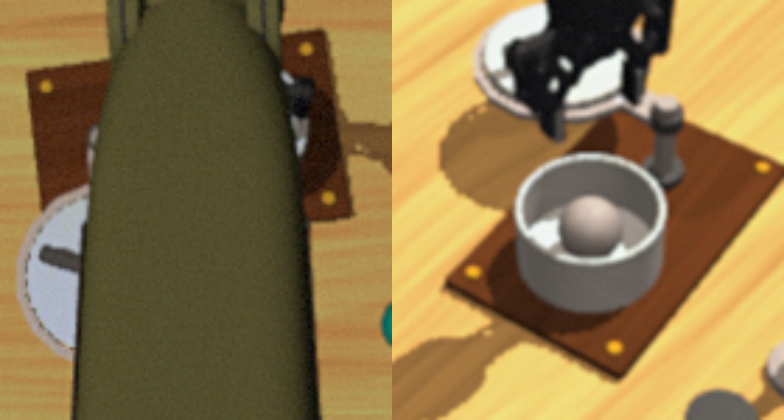

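The ball rests in the barrel, at about (590,225) in the right-hand view. Next I close the fingers and go behind the hoop, on its +y side, to push.

Request:
play_rows:
  steps:
    - [[0.015, 0.015, 0], 0]
    - [[0.03, 0.03, 0], 0]
    - [[0.03, 0.03, 0], 0]
    - [[0.03, 0.03, 0], 0]
    - [[0.03, 0.03, 0], 0]
    - [[0.03, 0.03, 0], 0]
    - [[0.02, 0.019, 0], 0]
    - [[0.0105, 0.0095, 0], 0]
    - [[0, 0, 0.02], 0]
    - [[0, 0, 0.04], 0]
    - [[0, 0, 0.03], 0]
    - [[0, 0, 0.013], 0]
  jaw: 1

```text
t: 12.8
tool_pos: [417.8, 246.1, 138.8]
ee_rot: [-0.002, 0.122, 0.993, -0.002]
wrist_force: [-0.2, 0.1, -0.5]
opening: 0.1
grasp_force: 0.0
```

Request:
play_rows:
  steps:
    - [[0, 0, 0], 0]

```text
t: 12.9
tool_pos: [417.9, 246.2, 139.5]
ee_rot: [-0.003, 0.122, 0.993, -0.002]
wrist_force: [0.2, 0.4, 1.0]
opening: -0.1
grasp_force: 0.0
```

Run:
```python
from h import *
go([420,232,143])
P=np.array([546.8,136.]);f=np.radians(-178.9);tx=np.array([-.9704,.2414]);ty=np.array([.2414,.9704])
def pos(a,D): 
    t=np.array([-np.sin(a),np.cos(a)]);return P+125*np.array([np.cos(a),np.sin(a)])-D*t
D=98;prev=state()["tool_pos"][:2]
for k in range(0,18):
    a=f+k*.1;p=pos(a,D);d=p-prev;prev=p
    print(k,round(k*.1,2),p.round(0),(d@tx).round(1),(d@ty).round(1))
```

```text
t 12.9 tcp [417.9 246.2 139.5] q [ 0.533  0.331 -0.507  0.739 -0.     0.777] F [0.2 0.4 1. ] op -0.1 gf 0.0
toolx [-0.9702  0.2422  0.0045] tooly [ 0.2422  0.9702 -0.0051] tool shift mm [ -5.4 -13.3  -3.4]
0 0.0 [420. 232.] -5.5 -13.7
1 0.1 [411. 218.] 5.5 -14.9
2 0.2 [403. 204.] 4.0 -15.4
3 0.3 [397. 190.] 2.4 -15.7
4 0.4 [393. 175.] 0.8 -15.9
5 0.5 [390. 159.] -0.8 -15.9
6 0.6 [388. 143.] -2.3 -15.7
7 0.7 [388. 127.] -3.9 -15.4
8 0.8 [390. 112.] -5.4 -14.9
9 0.9 [393.  96.] -6.9 -14.3
10 1.0 [398.  81.] -8.3 -13.6
11 1.1 [404.  66.] -9.6 -12.7
12 1.2 [412.  52.] -10.8 -11.6
13 1.3 [421.  39.] -11.9 -10.5
14 1.4 [431.  27.] -12.9 -9.3
15 1.5 [442.  16.] -13.8 -7.9
16 1.6 [455.   6.] -14.5 -6.5
17 1.7 [468.  -2.] -15.1 -5.0
```

Request:
play_rows:
  steps:
    - [[-0.0055, -0.008, -0.003], 0]
    - [[0, -0.006, 0], 0]
    - [[0.003, -0.0075, 0], 0]
    - [[0.0025, -0.0075, 0], 0]
    - [[0.002, -0.0075, 0], 0]
    - [[0.002, -0.008, 0], 0]
    - [[0.001, -0.008, 0], 0]
    - [[0.001, -0.008, 0], 0]
    - [[0.0005, -0.008, 0], 0]
    - [[0, -0.008, 0], 0]

```text
t: 13.9
tool_pos: [394.4, 174.6, 145.3]
ee_rot: [-0.0, 0.122, 0.993, -0.0]
wrist_force: [0.4, 3.4, 0.5]
opening: 0.1
grasp_force: 1.5
```

Request:
play_rows:
  steps:
    - [[-0.001, -0.016, 0], 0]
    - [[-0.002, -0.0155, 0], 0]
    - [[-0.004, -0.0155, 0], 0]
    - [[-0.0055, -0.015, 0], 0]
    - [[-0.007, -0.0145, 0], 0]

```text
t: 14.4
tool_pos: [393.2, 95.3, 144.7]
ee_rot: [-0.002, 0.121, 0.993, -0.0]
wrist_force: [-1.5, 4.0, -0.3]
opening: -0.1
grasp_force: 1.7
```

Run:
```python
from h import *
go([393,96,143])
b=vision.snapshot("scene")["frame"];a=vision.snapshot("top")["frame"]
t=cv2.resize(a[195:345,225:365],None,fx=2.8,fy=2.8);c=cv2.resize(b[150:300,260:400],None,fx=2.8,fy=2.8)
cv2.imwrite("pics/sw.png",np.hstack([t,c])[:,:,::-1])
```

```text
t 14.4 tcp [393.2  95.3 144.7] q [ 0.237  0.204 -0.681  0.69   0.001  0.481] F [-1.5  4.  -0.3] op -0.1 gf 1.7
toolx [-0.9705  0.2411  0.0042] tooly [ 2.411e-01  9.705e-01 -9.000e-04] tool shift mm [0.4 0.6 1.7]
```

View pics/sw.png

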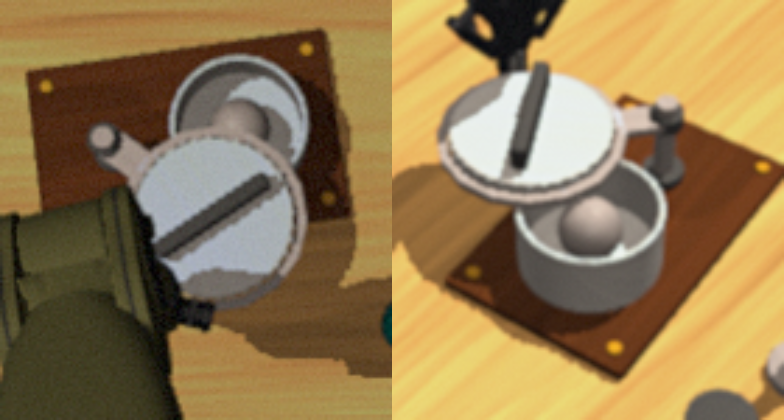

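The swing follows the fingers, with the cap now about half over the barrel. Continuing.

Request:
play_rows:
  steps:
    - [[-0.008, -0.0135, 0], 0]
    - [[-0.0095, -0.0125, 0], 0]
    - [[-0.011, -0.0115, 0], 0]
    - [[-0.012, -0.0105, 0], 0]
    - [[-0.013, -0.009, 0], 0]
    - [[-0.007, -0.004, 0], 0]
    - [[-0.007, -0.004, 0], 0]
    - [[-0.007, -0.003, 0], 0]

```text
t: 15.3
tool_pos: [450.4, 12.0, 144.7]
ee_rot: [-0.002, 0.122, 0.993, -0.0]
wrist_force: [-3.6, 1.0, -2.5]
opening: -0.4
grasp_force: 1.9
```

Request:
play_rows:
  steps:
    - [[-0.004, -0.0015, 0], 0]
    - [[-0.004, -0.0015, 0], 0]
    - [[-0.002, -0.0005, 0], 0]
    - [[0, 0, 0], 0]

```text
t: 15.7
tool_pos: [460.0, 6.1, 145.2]
ee_rot: [-0.0, 0.122, 0.993, -0.001]
wrist_force: [-3.9, -1.7, -3.8]
opening: 0.2
grasp_force: 2.0
```

Request:
play_rows:
  steps:
    - [[-0.003, -0.001, 0], 0]
    - [[-0.002, -0.0005, 0], 0]
    - [[-0.002, 0, 0], 0]
    - [[0, 0, 0], 0]

```text
t: 16.1
tool_pos: [466.4, 2.8, 145.3]
ee_rot: [-0.0, 0.122, 0.993, -0.001]
wrist_force: [-4.6, -2.9, -3.6]
opening: 0.2
grasp_force: 2.5
```

Request:
play_rows:
  steps:
    - [[-0.002, 0, 0], 0]
    - [[-0.002, 0, 0], 0]
    - [[0, 0, 0], 0]

```text
t: 16.4
tool_pos: [467.5, 2.4, 145.0]
ee_rot: [-0.003, 0.122, 0.993, -0.0]
wrist_force: [-11.5, -1.0, 2.9]
opening: 0.2
grasp_force: 5.4
```

Request:
play_rows:
  steps:
    - [[-0.002, 0, 0], 0]
    - [[0, 0, 0], 0]

```text
t: 16.6
tool_pos: [467.9, 2.2, 144.9]
ee_rot: [-0.005, 0.121, 0.993, -0.0]
wrist_force: [-13.7, 0.4, 5.9]
opening: -0.1
grasp_force: 7.0
```

Request:
play_rows:
  steps:
    - [[0.01, 0, 0], 0]
    - [[0.02, 0, 0], 0]
    - [[0.02, 0, -0.03], 0]
    - [[0, 0, -0.04], 0]
    - [[0, 0, -0.03], 0]
    - [[0, 0, 0], 0]

```text
t: 17.2
tool_pos: [429.5, 14.6, 251.2]
ee_rot: [0.008, 0.121, 0.993, 0.002]
wrist_force: [0.4, 0.5, -0.4]
opening: 0.0
grasp_force: 0.0
```

Run:
```python
from h import *
go([562,12,200])
s=vision.snapshot("scene");s2=vision.snapshot("top");b=s["frame"];a=s2["frame"]
t=cv2.resize(a[195:295,250:350],None,fx=4,fy=4,interpolation=2);c=cv2.resize(b[180:280,285:385],None,fx=4,fy=4,interpolation=2)
cv2.imwrite("pics/home.png",np.hstack([t,c])[:,:,::-1])
```

```text
t 17.2 tcp [429.5  14.6 251.2] q [ 0.034  0.12  -0.462  0.973  0.001  0.277] F [ 0.4  0.5 -0.4] op 0.0 gf 0.0
toolx [-0.9704  0.241  -0.0156] tooly [0.2409 0.9705 0.0051] tool shift mm [-128.4   29.1   53.4]
```

View pics/home.png

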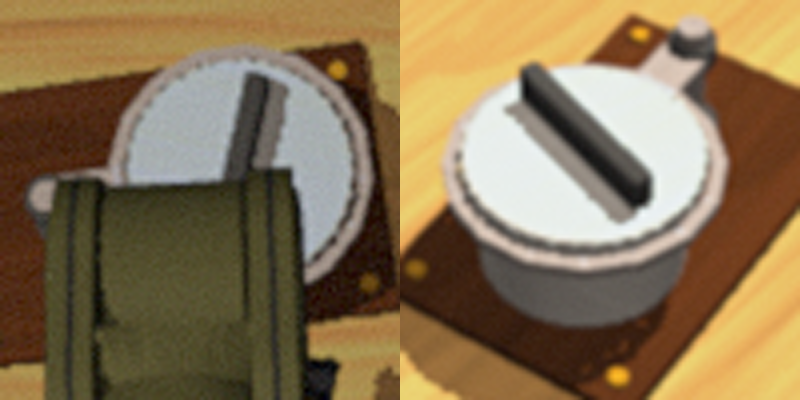

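Run:
```python
from h import *
s=vision.snapshot("scene");s2=vision.snapshot("top")
S=lambda x,y:(285+(x+.5)/4-.5,180+(y+.5)/4-.5);T=lambda x,y:(250+(x+.5)/4-.5,195+(y+.5)/4-.5)
print(tri(s,S(242,182),s2,T(257,77)))
for z in (122,127,132):
    A=atz(s,S(242,182),z);B=atz(s,S(130,69),z);d=A-B
    print(z,A.round(1),B.round(1),((A+B)/2).round(1),np.linalg.norm(d).round(1),np.degrees(np.arctan2(d[1],d[0])).round(1),atz(s2,T(257,77),z).round(1))
go([562,12,200])
```

```text
(array([618.1,   0.7, 122.6]), np.float64(2.3))
122 [6.171e+02 1.000e-01 1.220e+02] [506.2  27.4 122. ] [561.6  13.8 122. ] 114.1 -13.8 [619.    1.5 122. ]
127 [620.   -3.6 127. ] [509.8  23.5 127. ] [564.9  10.  127. ] 113.4 -13.8 [617.9   1.4 127. ]
132 [622.9  -7.3 132. ] [513.4  19.6 132. ] [568.1   6.2 132. ] 112.7 -13.8 [616.8   1.2 132. ]
t 17.4 tcp [424.6  14.2 245.2] q [ 0.033  0.126 -0.472  0.972  0.     0.277] F [-0.5  0.5 -0.3] op 0.1 gf 0.0
toolx [-0.9704  0.2413 -0.0015] tooly [2.413e-01 9.704e-01 7.000e-04] tool shift mm [-133.9   31.    45.5]
```

Request:
play_rows:
  steps:
    - [[-0.015, 0.004, 0], 0]
    - [[-0.03, 0.007, 0], 0]
    - [[-0.03, 0.007, 0], 0]
    - [[-0.03, 0.007, 0], 0]
    - [[-0.02, 0.005, 0], 0]
    - [[-0.0085, 0.002, 0], 0]
    - [[0, 0, 0.02], 0]
    - [[0, 0, 0.03], 0]
    - [[0, 0, 0.015], 0]
    - [[0, 0, 0.005], 0]
    - [[0, 0, 0], 0]
  jaw: -0.4

```text
t: 18.5
tool_pos: [560.0, 12.9, 174.3]
ee_rot: [-0.001, 0.122, 0.993, -0.0]
wrist_force: [0.5, -0.4, 0.4]
opening: 59.4
grasp_force: 0.0
```

```bash
python3 -c "
from h import *
go([562,13,173])"
```

```text
t 18.5 tcp [560.   12.9 174.3] q [ 0.023  0.405 -0.277  0.891  0.     0.267] F [ 0.5 -0.4  0.4] op 59.4 gf 0.0
toolx [-0.9704  0.2414  0.0027] tooly [ 2.414e-01  9.704e-01 -7.000e-04] tool shift mm [-1.9  0.6  1.3]
```

Request:
play_rows:
  steps:
    - [[-0.002, 0.0005, 0], 0]
    - [[0, 0, 0], 0]
    - [[0, 0, 0], 0]
    - [[0, 0, 0], 0]
    - [[0, 0, 0], 0]
    - [[0, 0, 0], 0]
    - [[0, 0, 0], 0]
    - [[0, 0, 0], 0]
  jaw: 1
  grip_force: 25

```text
t: 19.3
tool_pos: [564.0, 12.9, 176.4]
ee_rot: [0.001, 0.122, 0.993, 0.0]
wrist_force: [0.4, 0.5, 5.9]
opening: 15.3
grasp_force: 28.3
```

Request:
play_rows:
  steps:
    - [[0, 0, 0], 0.05]
    - [[0, 0, 0.0005], 0.1]
    - [[0, 0, 0.0005], 0.1]
    - [[0, 0, 0.0005], 0.1]
    - [[0, 0, 0], 0]

```text
t: 19.8
tool_pos: [563.8, 12.5, 174.6]
ee_rot: [0.001, 0.294, 0.956, -0.0]
wrist_force: [0.4, -0.4, 4.8]
opening: 15.3
grasp_force: 28.2
```

```bash
python3 -c "
from h import *
go([562,13,173]);print(state()['moment'])"
```

```text
t 19.8 tcp [563.8  12.5 174.6] q [ 0.023  0.408 -0.272  0.889 -0.001  0.618] F [ 0.4 -0.4  4.8] op 15.3 gf 28.2
toolx [-0.8277  0.5612 -0.0019] tooly [ 5.612e-01  8.277e-01 -1.000e-04] tool shift mm [ 1.8 -0.5  1.6]
[-0.25729867 -0.02283706 -0.0916755 ]
```

Request:
play_rows:
  steps:
    - [[0, 0, 0.0006], 0.12]
    - [[0, 0, 0.0006], 0.12]
    - [[0, 0, 0.0006], 0.12]
    - [[0, 0, 0.0006], 0.12]
    - [[0, 0, 0.0006], 0.12]
    - [[0, 0, 0.0006], 0.12]
    - [[0, 0, 0.0006], 0.12]
    - [[0, 0, 0.0006], 0.12]
    - [[0, 0, 0.0006], 0.12]
    - [[0, 0, 0.0006], 0.12]
    - [[0, 0, 0], 0]

```text
t: 20.9
tool_pos: [562.1, 11.8, 168.6]
ee_rot: [0.0, 0.782, 0.623, -0.001]
wrist_force: [-4.4, -3.6, 8.3]
opening: 15.7
grasp_force: 28.7
```

Request:
play_rows:
  steps:
    - [[0, 0, 0.0005], 0.1]
    - [[0, 0, 0.0005], 0.1]
    - [[0, 0, 0.0005], 0.1]
    - [[0, 0, 0.0005], 0.1]
    - [[0, 0, 0.0005], 0.1]
    - [[0, 0, 0.0005], 0.1]
    - [[0, 0, 0], 0]

```text
t: 21.6
tool_pos: [561.3, 12.4, 166.1]
ee_rot: [0.0, 0.931, 0.366, -0.002]
wrist_force: [-6.4, -1.8, 13.5]
opening: 15.7
grasp_force: 58.6
```

```bash
python3 -c "
from h import *
go([562,13,163]);print(state()['moment'])"
```

```text
t 21.6 tcp [561.3  12.4 166.1] q [ 2.300e-02  4.150e-01 -2.860e-01  8.730e-01 -1.000e-03  2.415e+00] F [-6.4 -1.8 13.5] op 15.7 gf 58.6
toolx [ 0.7322  0.6811 -0.0032] tooly [ 0.6811 -0.7322 -0.0009] tool shift mm [0.9 0.  3.1]
[-0.3013808   1.33481249  1.02840258]
```

Request:
play_rows:
  steps:
    - [[0, 0, -0.0015], 0]
    - [[0, 0, 0], 0]

```text
t: 21.8
tool_pos: [561.1, 12.5, 166.2]
ee_rot: [-0.0, 0.931, 0.366, -0.002]
wrist_force: [-5.4, -3.0, 7.3]
opening: 15.5
grasp_force: 57.4
```

```bash
python3 -c "
from h import *
go([562,13,163]);print(state()['moment'])"
```

```text
t 21.8 tcp [561.1  12.5 166.2] q [ 2.300e-02  4.150e-01 -2.850e-01  8.750e-01 -1.000e-03  2.415e+00] F [-5.4 -3.   7.3] op 15.5 gf 57.4
toolx [ 0.7318  0.6815 -0.0043] tooly [ 0.6815 -0.7318 -0.0018] tool shift mm [1.1 0.2 3.2]
[-0.41784443  1.17436889  1.01900404]
```

Request:
play_rows:
  steps:
    - [[0, 0, 0], 0.1]
    - [[0, 0, 0], 0]

```text
t: 22.0
tool_pos: [559.1, 12.4, 166.1]
ee_rot: [-0.0, 0.947, 0.32, -0.004]
wrist_force: [-10.5, -3.3, 10.7]
opening: 15.7
grasp_force: 81.2
```

```bash
python3 -c "
from h import *
go([562,13,163]);print(state()['moment'])"
```

```text
t 22.0 tcp [559.1  12.4 166.1] q [ 2.300e-02  4.150e-01 -2.870e-01  8.780e-01 -2.000e-03  2.513e+00] F [-10.5  -3.3  10.7] op 15.7 gf 81.2
toolx [ 0.7953  0.6061 -0.0082] tooly [ 0.6061 -0.7954 -0.0034] tool shift mm [2.7 1.3 3. ]
[-0.62140383  1.97548788  2.05205843]
```

The torque climbs to 2 N m with no further sinking. I'll relax, open, back away and look.

Request:
play_rows:
  steps:
    - [[0, 0, 0], -0.1]
    - [[0, 0, 0], -0.1]
    - [[0, 0, 0], 0]

```text
t: 22.3
tool_pos: [561.5, 12.6, 166.1]
ee_rot: [-0.0, 0.911, 0.412, -0.002]
wrist_force: [-5.6, -2.1, 6.4]
opening: 15.5
grasp_force: 29.3
```

```bash
python3 -c "
from h import *
go([562,13,163]);print(state()['moment'])"
```

```text
t 22.3 tcp [561.5  12.6 166.1] q [ 2.300e-02  4.150e-01 -2.850e-01  8.740e-01 -1.000e-03  2.316e+00] F [-5.6 -2.1  6.4] op 15.5 gf 29.3
toolx [ 0.6613  0.7501 -0.0027] tooly [ 0.7501 -0.6613 -0.0021] tool shift mm [0.6 0.1 3.1]
[-0.28619669  1.1358139   0.24495317]
```

Request:
play_rows:
  steps:
    - [[0, 0, 0], 0]
    - [[0, 0, 0], 0]
    - [[0, 0, 0], 0]
    - [[0, 0, 0], 0]
    - [[0, 0, -0.02], 0]
    - [[0, 0, -0.04], 0]
    - [[0, 0, -0.04], 0]
    - [[-0.02, 0.03, -0.02], 0]
    - [[-0.03, 0.035, 0], 0]
    - [[-0.03, 0.035, 0], 0]
    - [[-0.03, 0.03, 0], 0]
    - [[0, 0, 0], 0]
  jaw: -0.4

```text
t: 23.5
tool_pos: [588.5, -160.5, 286.1]
ee_rot: [0.001, 0.913, 0.408, 0.0]
wrist_force: [-0.4, 1.9, 1.3]
opening: 59.5
grasp_force: 0.0
```

Run:
```python
from h import *
go([562,12,170])
s=vision.snapshot("scene");s2=vision.snapshot("top");b=s["frame"];a=s2["frame"]
t=cv2.resize(a[195:295,250:350],None,fx=4,fy=4,interpolation=2);c=cv2.resize(b[180:280,285:385],None,fx=4,fy=4,interpolation=2)
cv2.imwrite("pics/screwed.png",np.hstack([t,c])[:,:,::-1])
```

```text
t 23.5 tcp [ 588.5 -160.5  286.1] q [-2.660e-01  4.130e-01  4.300e-02  1.200e+00 -2.000e-03  2.035e+00] F [-0.4  1.9  1.3] op 59.5 gf 0.0
toolx [ 0.6664  0.7456 -0.001 ] tooly [ 0.7456 -0.6664  0.0022] tool shift mm [ 111.1 -135.   115.7]
```

View pics/screwed.png

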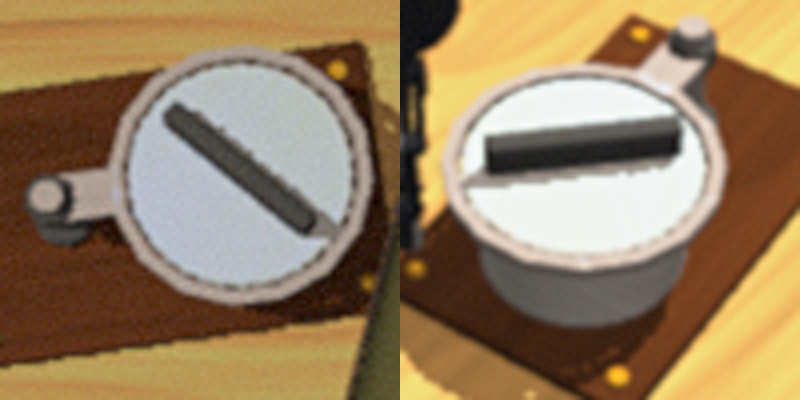

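The cap looks flush and the bar has turned about 2.05 rad, short of 2.4. I'll regrip it, press the arm lightly toward its stop (+x) and try turning further to tell a real stop from a jam.

Request:
play_rows:
  steps:
    - [[0.016, -0.02, 0], 0]
    - [[0.03, -0.036, 0], 0]
    - [[0.03, -0.036, 0], 0]
    - [[0.023, -0.028, 0], 0]
    - [[0.012, -0.015, 0.02], 0]
    - [[0, 0, 0.04], 0]
    - [[0, 0, 0.04], 0]
    - [[0, 0, 0.016], 0]
    - [[0, 0, 0.004], 0]
    - [[0, 0, 0], 0]

```text
t: 24.6
tool_pos: [559.7, 18.1, 166.3]
ee_rot: [-0.0, 0.911, 0.412, -0.0]
wrist_force: [-0.8, 0.6, 1.3]
opening: 59.7
grasp_force: 0.0
```

```bash
python3 -c "
from h import *
go([562,12.7,164])"
```

```text
t 24.6 tcp [559.7  18.1 166.3] q [ 0.032  0.411 -0.291  0.869  0.     2.324] F [-0.8  0.6  1.3] op 59.7 gf 0.0
toolx [ 6.605e-01  7.508e-01 -4.000e-04] tooly [ 0.7508 -0.6605 -0.0009] tool shift mm [-2.5  5.2  2.2]
```

Request:
play_rows:
  steps:
    - [[-0.0025, 0.005, 0.001], 0]
    - [[0, 0, 0], 0]
    - [[0, 0, 0], 0]
    - [[0, 0, 0], 0]
    - [[0, 0, 0], 0]
    - [[0, 0, 0], 0]
    - [[0, 0, 0], 0]
    - [[0.001, 0.001, 0], 0]
    - [[0.001, 0.0015, 0], 0]
    - [[0, 0, 0], 0]
  jaw: 1
  grip_force: 60

```text
t: 25.6
tool_pos: [562.7, 12.7, 166.8]
ee_rot: [-0.002, 0.911, 0.412, -0.002]
wrist_force: [-8.9, 3.9, 11.0]
opening: 14.7
grasp_force: 60.0
```

```bash
python3 -c "
from h import *
go([562,12.7,164]);print(state()['moment'])"
```

```text
t 25.6 tcp [562.7  12.7 166.8] q [ 0.021  0.417 -0.28   0.878  0.003  2.314] F [-8.9  3.9 11. ] op 14.7 gf 60.0
toolx [ 0.6609  0.7505 -0.0008] tooly [ 0.7505 -0.6609 -0.0057] tool shift mm [-0.5 -0.5  2.8]
[0.72699443 1.83824109 0.20498263]
```

Request:
play_rows:
  steps:
    - [[0, 0, 0], 0.05]
    - [[0, 0, 0], 0.05]
    - [[0, 0, 0], 0.05]
    - [[0, 0, 0], 0]

```text
t: 26.0
tool_pos: [561.3, 12.6, 166.6]
ee_rot: [-0.002, 0.939, 0.344, -0.003]
wrist_force: [-11.2, 2.0, 13.7]
opening: 14.6
grasp_force: 82.6
```

```bash
python3 -c "
from h import *
go([562,12.7,164]);print(state()['moment'])"
```

```text
t 26.0 tcp [561.3  12.6 166.6] q [ 2.20e-02  4.17e-01 -2.81e-01  8.80e-01  2.00e-03  2.46e+00] F [-11.2   2.   13.7] op 14.6 gf 82.6
toolx [ 0.7627  0.6468 -0.0044] tooly [ 0.6468 -0.7627 -0.0063] tool shift mm [0.6 0.4 2.6]
[0.50396748 2.27023261 2.01281768]
```

This is the true end stop. With the bar along the barrel's x axis at 0 rad, it began at about 0.36 and is now at 51° in the world frame, which is about 137° (2.4 rad) clockwise in the barrel frame. I'll relax, release, back off and look once more.

Request:
play_rows:
  steps:
    - [[0, 0, 0], -0.06]
    - [[-0.002, -0.0025, 0], -0.06]
    - [[0, 0, 0], 0]

```text
t: 26.3
tool_pos: [560.8, 12.7, 166.8]
ee_rot: [-0.001, 0.917, 0.399, -0.0]
wrist_force: [-4.9, 2.2, 8.2]
opening: 14.8
grasp_force: 60.1
```

Request:
play_rows:
  steps:
    - [[0, 0, 0], 0]
    - [[0, 0, 0], 0]
    - [[0, 0, 0], 0]
    - [[0, 0, 0], 0]
    - [[0, 0, -0.02], 0]
    - [[0, 0, -0.04], 0]
    - [[0, 0, -0.04], 0]
    - [[-0.02, 0.03, -0.02], 0]
    - [[-0.03, 0.035, 0], 0]
    - [[-0.03, 0.035, 0], 0]
    - [[-0.03, 0.03, 0], 0]
    - [[0, 0, 0], 0]
  jaw: -0.4

```text
t: 27.5
tool_pos: [582.2, -162.1, 285.0]
ee_rot: [0.001, 0.919, 0.395, -0.0]
wrist_force: [0.1, 0.8, -0.2]
opening: 59.8
grasp_force: 0.0
```

Run:
```python
from h import *
go([562,12,170])
s=vision.snapshot("scene");s2=vision.snapshot("top");b=s["frame"];a=s2["frame"]
old=cv2.imread("pics/screwed.png")[:,:,::-1]
t=cv2.resize(a[195:295,250:350],None,fx=4,fy=4,interpolation=2);c=cv2.resize(b[180:280,285:385],None,fx=4,fy=4,interpolation=2)
cv2.imwrite("pics/final.png",np.hstack([t,c])[:,:,::-1])
# bar angle (dark pixels within cap disc) before / after, barrel frame yaw 7.2 deg
for im in (old[:,:400],t):
    g=im.max(2);yy,xx=np.nonzero(g<110);m=np.hypot(xx-241,yy-172)<95;p=np.c_[-yy[m],-xx[m]].astype(float)
    w,v=np.linalg.eigh(np.cov(p.T));d=v[:,1];print("bar yaw",np.degrees(np.arctan2(d[1],d[0]))%180)
```

```text
t 27.5 tcp [ 582.2 -162.1  285. ] q [-2.710e-01  4.040e-01  2.600e-02  1.192e+00 -2.000e-03  2.059e+00] F [ 0.1  0.8 -0.2] op 59.8 gf 0.0
toolx [ 0.6885  0.7253 -0.0013] tooly [ 0.7253 -0.6885  0.0021] tool shift mm [ 112.5 -134.8  114.6]
bar yaw 51.01742563831046
bar yaw 50.8298309089167
```

View pics/final.png

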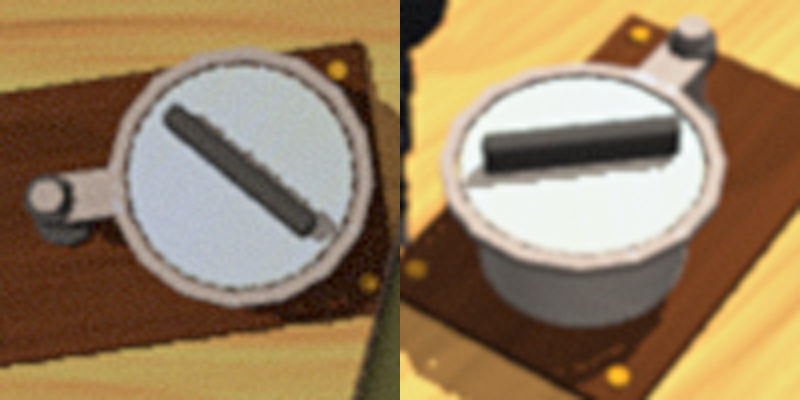

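The cap is centred over the barrel with the hoop home. The bar, from crop (173,112) to (310,228), is at 51°, the same as before the second try, so the cap is against its stop. Nothing is touching it, so I'm handing in.

```bash
python3 -c "
from h import *
print(env.hand_in())"
```

```text
the job is handed in; nothing more can be done
None
```

The job is handed in: the larger silver ball is in the barrel, the cap is swung home to its stop, and it is screwed clockwise until it would turn no further. The cap turned about 2.05 rad, which I take to be fully down because the bar appears to have started about 0.36 rad in. No verdict came back.

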